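Put the lug socket away in the push-latched tilt-out bin

TASK

Put the loose steel lug wrench socket away in the grey tilt-out bin at the front of the shelf: press the bin's front tab to release its push latch so that it springs right open, lower the socket into it rather than dropping it from above, let go, and press the bin shut once more so that it latches and stays shut by itself. How far in the latch must be pressed differs from bin to bin, so press by feel, firmly enough to reach the rubber stop but gently, never forcing it with more than 22 N, and leave everything else on the bench and shelf where it is.

Things in the scene. Friction and masses are not known exactly. Their poses are not given: they have to be found in the camera images.
- shelf: Low galvanised steel shelf unit, fixed, 240 mm deep, 520 mm wide, top board from 190 to 205 mm above the bench. Origin: on the bench, straight under the middle of the top board's front edge. Its x axis points into the shelf (away from its front), y along the front edge, z up. Things standing on the board are at least 60 mm behind its front edge.
- bin (a joint): Angle of the grey tilt-out bin about its hinge (rad): 0 = shut and latched, front wall upright; grows as the top tilts out to the front, up to 0.6 fully open; below 0 while pressed in past shut. A spring (3 to 5 N felt at the tab) pushes it open, a damper slows it to about a second. Never press it with more than 22 N: meet it slowly, as fingers that run into it faster than about 50 mm/s may knock harder.
- bin_latch (a point): Push latch under the shelf board. Press the bin in past shut to a rubber stop, then let go: a latched bin springs open; one pressed in from open stays latched. Each press changes the state, one short of the stop may not. The stop is met 5 to 17 mm past shut at the tab (hidden, differs each time); there the force rises about 6 N per mm; by 6 N extra the latch has always changed over.
- bin_hinge (a point): Middle of the bin's hinge line, at the foot of its front wall, 30 mm in front of the board's front edge and 25 mm above the bench. The hinge runs along the shelf's y axis. x into the shelf, z up; does not move with the bin.
- bin_tab (a point): Middle of the front face of the press tab: bar 140 mm wide (along y), 20 mm high, standing out 16 mm at the top of the bin's front wall. x into the bin. Shut: 175 mm above the bench, 46 mm in front of the board edge; fully open: about 140 mm high, 128 mm in front. Push it level along the shelf's x, e.g. with the flank of shut fingers pointing down and reaching 25 mm or more below it.
- bin_in (a point): Middle of the bin's inner floor, 45 mm behind and 5 mm above the hinge when shut; turns with the bin. x to the rear wall, y across, z to the mouth. Inside 80 mm deep in x, 212 mm wide; front wall 160 mm high, rear 110 mm, walls 4 to 5 mm thick. Open, the floor slopes down to the front wall, and the mouth seen from above reaches from the tab to 20 mm in front of the board edge.
- socket: Steel lug wrench socket standing upright on the bench, a round 60 mm high steel piece, 29 mm in diameter up to 34 mm height and 26 mm in diameter above 38 mm; about 0.18 kg. Origin: centre of its underside, z up along its axis.
- socket_mid (a point): Middle of the socket, on its axis 30 mm above its underside.
- tin: Bystander: closed steel tin, 60 mm in diameter, 50 mm high, standing on the bench. Origin: centre of its underside.
- jack_pad: Bystander: black rubber disc, 60 mm in diameter, 30 mm high, on the bench. Origin: centre of its underside.
- gauge: Bystander: red plastic tyre pressure gauge lying on the bench, round dial 60 mm in diameter and 25 mm high, with a stem to 100 mm along its x. Origin: under the dial's centre.
- wheel_brush: Bystander: blue plastic wheel brush, 220 mm long, lying on the bench along its x.
- spray_bottle: Bystander: closed white spray bottle, 70 mm in diameter, 170 mm high, standing on the shelf.
- polish_tin: Bystander: steel tin, 90 mm in diameter, 60 mm high, on the shelf.
- valve_box: Bystander: small cardboard box, 70 by 100 by 50 mm, on the shelf.

How it is judged:
By the outcome, as a careful person would: the job done as asked, in the order asked, and still so for the second after the job is handed in, with the robot touching nothing.
It also fails if it takes over 72 s, if anything falls off the work surface, if the arm or the gripper's body presses on something with over 40 N, if the wrist force passes 120 N, or if a joint passes its speed limit or range.

ROBOT

A 6-joint arm with a two-finger parallel gripper is mounted at the origin on the work surface. World frame = base frame: x ahead of the robot, y to its left, z up, the work surface at z = 0. Lengths are in m, angles in rad, forces in N, time in s.
With the tool pointing down it reaches from about 0.375 to 0.975 m from the base axis. Payload 3.8 kg.
Tool frame: the origin (TCP) lies midway between the tips of the shut fingers; the grasp point (between the pads) lies 19 mm behind it; z points along the fingers, y is the line along which they close (so a half turn about z gives the same grasp; the last joint's range is limited). The gripper opens to 88 mm and grips with 3 to 60 N. Pads are 18 mm wide; open, the fingers measure 123 mm over their backs; the gripper's body (75 mm by 187 mm) begins 45 mm behind the grasp point.
Start: joints at [-1.195, 0.264, 1.604, -0, 1.274, -0.037], TCP at [0.271, -0.618, 0.239] pointing down, gripper open.
Joint ranges: [-2.63, 2.63], [-0.94, 2.18], [0.31, 2.57], [-1.31, 4.45], [0, 2.66], [-2.55, 2.55]. Speed limits (rad/s): [2.57, 2.57, 3.14, 3.14, 3.14, 3.14].

INTERFACE

Orientations are given as a unit quaternion [x, y, z, w].
In Python, from workcell import * gives the robot as it stands.
- The arm moves only by the tool move_arm, never from a script. Its argument "plan" is one flat list of numbers, 7 for each row, row after row: the turn, a rotation vector about the tool's x, y, z in rad, then the shift along the tool's x, y, z in mm, then the opening, from 0 (shut) to 1 (fully open). In form: [ax, ay, az, x, y, z, claw, ax, ay, az, x, y, z, claw, ...]. A call has 1 to 20 rows; each row is the pose to reach, as a shift and turn from the pose commanded when the call began, along the tool's axes at that moment; what a row does not reach only later rows make up. A row lasts 1/8 s, in which the tool goes at most 62.5 mm and 10.7 degrees, less where a joint would pass 70% of its speed; a pose out of reach is approached as far as the arm can. A call with a gripper value outside its range is refused whole. The fingers move at their own pace and stop on an object; the grip force is fixed at half the most. Time passes only in rows, so rows that repeat a pose let the fingers close. It gives the time, the measured TCP pose, the force, the opening and the grip force at its end, in the units of the state.
- get_state(): the state, without advancing time (a new reading comes with each control period).
- read_camera(name): name is "side" or "top"; returns (picture, depth): 384x512x3 uint8, red, green, blue; 384x512 float32, m along the optical axis (not along the pixel's ray), 0 where there is no reading.
- camera_info(name): a dict with "vfov" (degrees; the focal length in pixels is half the picture's height over the tangent of half this angle, whatever the lens; pixels are square), "cx", "cy" (the principal point, pixels), "distortion" ([k1, k2, p1, p2, k3] as OpenCV has them; the pictures are not rectified), "rvec" (rotation vector, rad) and "tvec" (3), from world to camera coordinates, as OpenCV has them. Camera axes: x right, y down, z forward; pixel columns grow to the right and rows downward; lengths in m; the calibration is good to about 2 mm. A picture is of the moment at which its call begins. camera_info takes no time and is no camera call.
- job_done(): hands the job in; it is judged then, once.
The state is a dict: "time_s": time; "joint_positions": joint angles; "joint_velocities": joint speeds; "joint_efforts": joint torques, N m; "ee_pos": TCP position; "tcp_rot": TCP orientation; "wrist_force": force on the tool from outside, world axes, zero at the start; "moment": the same for the moment, N m; "finger_gap": finger opening in m; "finger_force": force on a finger pad.
Only numpy, scipy, OpenCV 4.12 (cv2) and the standard library are available. Lean on these libraries where they do the work, as an engineer would, in place of code of your own. Each camera call takes 0.05 s, during which the arm holds its last target. There are 200 camera calls.

## Working session

There is one attempt and no reset: what is moved stays moved. The work goes in short steps, Python scripts to look and compute and a tool call to move; the robot and the scene stay as the last step left them, time stands still between calls to the robot, and variables do not carry over. Pictures are saved under pics/ and viewed, at most 10 in all, crops included, and the job is handed in when it is done.

Besides the shell and the picture viewer there is one more tool, called after "Call:" by a JSON object that holds its "op" and its "data", one argument or row to a line. move_arm: Moves the arm, as the interface text tells. Its arguments: {"type":"object","properties":{"plan":{"type":"array"}},"required":["plan"]}

```bash
mkdir -p pics; cat > h.py <<'E'
from workcell import *
import numpy as np, cv2
from scipy.spatial.transform import Rotation as R
def cam(n):
    i=camera_info(n);f=192/np.tan(np.radians(i['vfov'])/2)
    K=np.array([[f,0,i['cx']],[0,f,i['cy']],[0,0,1]])
    return K,np.array(i['distortion'],float),np.array(i['rvec'],float),np.array(i['tvec'],float)
def pts(n,d,uv):
    K,D,r,t=cam(n);uv=np.array(uv,float).reshape(-1,2)
    p=cv2.undistortPoints(uv[:,None],K,D)[:,0]
    z=np.array([d[int(v),int(u)] for u,v in uv])
    return (np.c_[p*z[:,None],z]-t)@R.from_rotvec(r).as_matrix()
def cloud(n,d):
    u,v=np.meshgrid(range(512),range(384));return pts(n,d,np.c_[u.ravel(),v.ravel()]).reshape(384,512,3)
def onz(n,uv,z):
    K,D,r,t=cam(n);p=cv2.undistortPoints(np.array(uv,float).reshape(-1,1,2),K,D)[:,0]
    M=R.from_rotvec(r).as_matrix();c=-M.T@t;w=np.c_[p,np.ones(len(p))]@M
    return c+w*((z-c[2])/w[:,2])[:,None]
def tool(p):  # world point -> mm shift in current tool frame
    s=get_state();return R.from_quat(s['tcp_rot']).inv().apply(np.array(p)-s['ee_pos'])*1000
E
python3 - <<'E'
from h import *
for n in('side','top'):
    im,d=read_camera(n);np.save(n+'0.npy',d);cv2.imwrite(f'pics/{n}0.png',im[:,:,::-1])
    K,D,r,t=cam(n);print(n,K[0,0],-R.from_rotvec(r).as_matrix().T@t)
print(get_state())
E
```

```text
side 371.4499596948052 [0.35690768 0.86397496 0.89334295]
top 352.83734648173163 [ 0.49292212 -0.00178167  1.25845679]
{'time_s': 0.1, 'joint_positions': array([-1.19491728e+00,  2.64673135e-01,  1.60520983e+00, -2.99093304e-05,
        1.27371355e+00, -3.69042286e-02]), 'joint_velocities': array([-3.24033381e-05, -1.94134531e-03, -5.21186822e-03,  7.51422191e-04,
        2.11503610e-03, -2.58245663e-03]), 'joint_efforts': array([ 5.26443928e-04, -5.03621185e+01, -3.58071864e+01,  7.31160957e-02,
        2.33020767e-02, -4.64611901e-05]), 'ee_pos': array([ 0.27053687, -0.61772027,  0.23753058]), 'tcp_rot': array([ 9.78775353e-01,  2.04933657e-01, -1.83093047e-04, -9.85162612e-04]), 'wrist_force': array([-0.14374404, -0.60176659, -0.78635172]), 'moment': array([-0.00589534, -0.01382046,  0.03024015]), 'finger_force': 0.0, 'finger_gap': 0.0882300015209825}
```

View pics/side0.png

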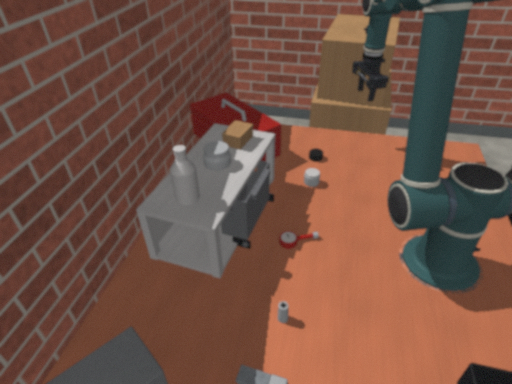

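View pics/top0.png

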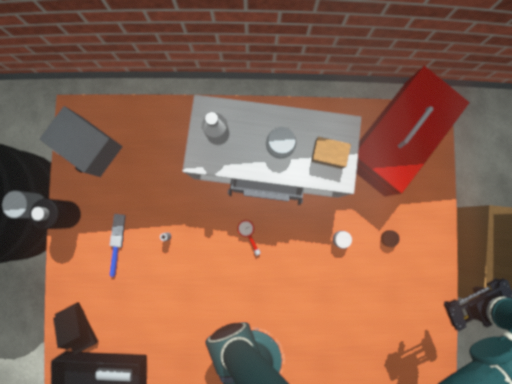

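The side view has the socket at (283,311) and the gauge at (289,240). In the top view the socket is at (165,237), the board's front edge runs from (184,172) to (355,194), the tab is at about (265,192), and the gauge is at (247,229)–(257,252).

```bash
python3 - <<'E'
from h import *
d=np.load('top0.npy');C=cloud('top',d);z=C[...,2]
# socket cluster
for n,r in(('top',(225,250,150,180)),('side',(290,330,265,300))):
    c=cloud(n,np.load(n+'0.npy'))[r[0]:r[1],r[2]:r[3]].reshape(-1,3)
    s=c[(c[:,2]>.02)&(c[:,2]<.08)];t=c[(c[:,2]>.052)&(c[:,2]<.07)];print(n,len(s),(s.max(0)+s.min(0))/2,s.min(0),s.max(0),'top',t.mean(0) if len(t) else 0)
print('socket ring',onz('top',[(165,237)],.06))
# board: points with z ~.205
m=(abs(z-.205)<.006);m[:90]=0;m[200:]=0;m[:,:180]=0;m[:,362:]=0
uv=np.argwhere(m);P=C[m];
rect=cv2.minAreaRect((P[:,:2]*1000).astype(np.float32));print('board',rect,cv2.boxPoints(rect))
print('corners',onz('top',[(184,172),(355,194)],.205))
print('tab ends',C[188:200,232],C[198:206:2,300])
for nm,uv,zz in(('gauge',(247,229),.025),('stem',(257,252),.01),('tin',(343,240),.05),('brush',(119,215),.02),('brushend',(114,277),.02),('spray',(211,117),.375)):print(nm,onz('top',[uv],zz))
im=cv2.imread('pics/top0.png')[150:215,170:370];cv2.imwrite('pics/c.png',cv2.resize(im,None,fx=4,fy=4,interpolation=2))
E
```

```text
top 75 [0.43375278 0.30165397 0.04241708] [0.42007143 0.28845528 0.02022868] [0.44743412 0.31485266 0.06460548] top [0.43356845 0.30168217 0.06005131]
side 163 [0.42972547 0.30531273 0.04164971] [0.41591896 0.29209459 0.02019011] [0.44353198 0.31853088 0.06310931] top [0.42953411 0.30564385 0.05897793]
socket ring [[0.43154238 0.29674888 0.06      ]]
board ((727.0142211914062, -57.526611328125), (523.7083740234375, 243.65325927734375), 83.49562072753906) [[ 576.3092  -303.89487]
 [ 818.39404 -331.4957 ]
 [ 877.71924  188.84164]
 [ 635.6344   216.44247]]
corners [[ 0.63449311  0.20956784  0.205     ]
 [ 0.57581483 -0.30764295  0.205     ]]
tab ends [[ 5.89965581e-01  6.50760523e-02  1.86462958e-01]
 [ 5.88666158e-01  6.62661078e-02  1.66376932e-01]
 [ 5.88880641e-01  6.86482400e-02  1.27107234e-01]
 [ 5.96195566e-01  7.65827673e-02 -1.50510626e-03]
 [ 5.92130878e-01  7.61397190e-02  4.46907542e-03]
 [ 5.89186456e-01  7.65803984e-02 -3.77809982e-03]
 [ 5.85331808e-01  7.62896426e-02 -2.45298482e-04]
 [ 5.81693000e-01  7.61699088e-02  5.36681927e-04]
 [ 5.77817657e-01  7.58286703e-02  4.90034525e-03]
 [ 5.74485195e-01  7.59805050e-02  1.30314840e-03]
 [ 5.71087361e-01  7.60858093e-02 -1.54516348e-03]
 [ 5.67658951e-01  7.61743456e-02 -4.12456111e-03]] [[ 0.56462469 -0.14715847  0.15368049]
 [ 0.56542581 -0.16298202  0.03369434]
 [ 0.55831532 -0.16269718  0.03612684]
 [ 0.55128236 -0.16253423  0.03763812]]
gauge [[0.46214938 0.02019161 0.025     ]]
stem [[ 0.38176047 -0.01590726  0.01      ]]
tin [[ 0.42902392 -0.31004364  0.05      ]]
brush [[0.50341186 0.47325991 0.02      ]]
brushend [[0.28621337 0.48353352 0.02      ]]
spray [[0.75488436 0.11108027 0.375     ]]
```

View pics/c.png

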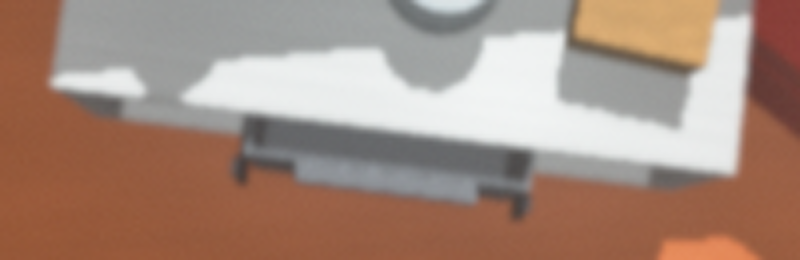

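The crop shows the shut bin's tab spanning about (295,160)–(475,195), which is full-frame ~(266,194). Shelf yaw is -6.5°, and its front-edge middle is ≈ (0.606,-0.046).

```bash
cat >> h.py <<'E'
S=np.array([.606,-.046,0]);YAW=-6.5
RS=R.from_euler('z',YAW,degrees=True)
def sh(p): return RS.inv().apply(np.array(p)-S)
def goal(xs,ys,z,tilt=0): # TCP goal in shelf frame; tilt leans fingers into shelf
    s=get_state();q=R.from_quat(s['tcp_rot'])
    g=RS*R.from_euler('y',-tilt)*R.from_euler('x',np.pi)
    p=S+RS.apply([xs,ys,z])
    return (q.inv()*g).as_rotvec().round(3),q.inv().apply(p-s['ee_pos']).round(4)*1000
E
python3 - <<'E'
from h import *
print(onz('top',[(266.2,195.5)],.185),sh(onz('top',[(266.2,195.5)],.185)[0]))
print(goal(-.1,0,.148),goal(-.1,0,.24), 'socket',sh([.4315,.3035,0]))
E
```

```text
[[ 0.56871493 -0.03955755  0.185     ]] [-0.0377747   0.00218024  0.185     ]
(array([-0.002,  0.   ,  0.526]), array([ 450.2, -439.2,   90.4])) (array([-0.002,  0.   ,  0.526]), array([ 450.2, -439.4,   -1.6])) socket [-0.21294281  0.3274994   0.        ]
```

Call:
{"op": "move_arm", "data": {
  "plan": [0, 0, 0.18, 150, -146, 0, 0, 0, 0, 0.35, 300, -293, 0, 0, 0, 0, 0.526, 450, -439, 0, 0, 0, 0, 0.526, 450, -439, 0, 0, 0, 0, 0.526, 450, -439, 0, 0, 0, 0, 0.526, 450, -439, 0, 0, 0, 0, 0.526, 450, -439, 0, 0, 0, 0, 0.526, 450, -439, 0, 0, 0, 0, 0.526, 450, -439, 0, 0, 0, 0, 0.526, 450, -439, 0, 0, 0, 0, 0.526, 450, -439, 0, 0, 0, 0, 0.526, 450, -439, 50, 0, 0, 0, 0.526, 450, -439, 90, 0, 0, 0, 0.526, 450, -439, 90, 0, 0, 0, 0.526, 450, -439, 90, 0, 0, 0, 0.526, 450, -439, 90, 0]
}}

```text
time_s: 2.1
ee_pos: [0.5085, -0.0363, 0.151]
tcp_rot: [0.998, -0.057, 0.002, 0.0]
wrist_force: [-0.3, -0.3, 0.6]
finger_gap: 0.0008
finger_force: 0.0
```

```bash
python3 - <<'E'
from h import *
s=get_state();print(sh(s['ee_pos']),goal(-.065,0,.148),s['wrist_force'],s['time_s'],s['finger_gap'])
im,d=read_camera('side');cv2.imwrite('pics/s1.png',cv2.resize(im[150:270,190:330,::-1],None,fx=5,fy=5,interpolation=2))
E
```

```text
[-0.09795698 -0.00143814  0.1510419 ] (array([ 0.   , -0.004, -0.   ]), array([32.9, -1.5,  3.2])) [-0.28460821 -0.27824653  0.57396129] 2.1 0.0007754672884467864
```

View pics/s1.png

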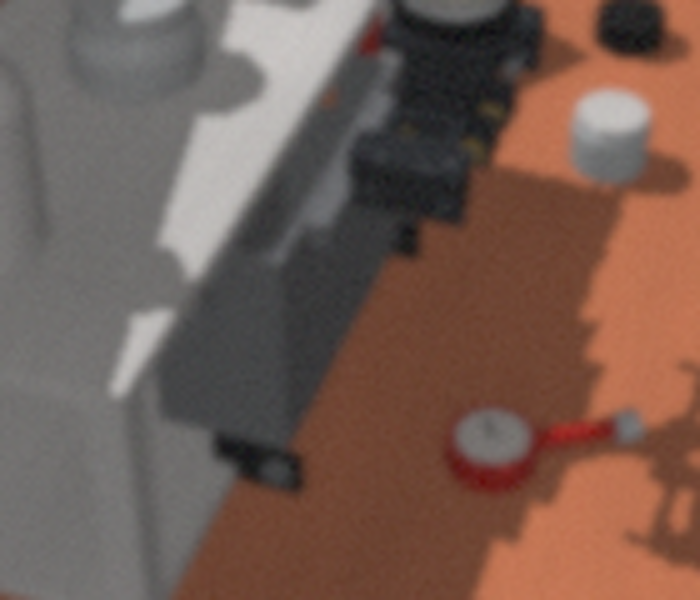

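The gripper is clear in front of the tab, with the fingers at about (405,240) in the crop. I'll advance slowly from here.

Call:
{"op": "move_arm", "data": {
  "plan": [0, 0, 0, 5, 0, 3, 0, 0, 0, 0, 10, 0, 3, 0, 0, 0, 0, 15, 0, 3, 0, 0, 0, 0, 20, 0, 3, 0, 0, 0, 0, 25, 0, 3, 0, 0, 0, 0, 30, 0, 3, 0, 0, 0, 0, 34, 0, 3, 0, 0, 0, 0, 35, 0, 3, 0, 0, 0, 0, 35, 0, 3, 0]
}}

```text
time_s: 3.28
ee_pos: [0.5416, -0.0396, 0.1457]
tcp_rot: [0.998, -0.057, -0.0, -0.0]
wrist_force: [0.3, 1.3, 0.4]
finger_gap: 0.0005
finger_force: 0.0
```

Call:
{"op": "move_arm", "data": {
  "plan": [0, 0, 0, 1, 0, 0, 0, 0, 0, 0, 2, 0, 0, 0, 0, 0, 0, 3, 0, 0, 0, 0, 0, 0, 4, 0, 0, 0, 0, 0, 0, 4, 0, 0, 0]
}}

```text
time_s: 3.9
ee_pos: [0.5457, -0.0401, 0.1457]
tcp_rot: [0.998, -0.057, 0.0, -0.0]
wrist_force: [0.5, 0.2, 0.1]
finger_gap: 0.0008
finger_force: 0.0
```

Call:
{"op": "move_arm", "data": {
  "plan": [0, 0, 0, 1, 0, 0, 0, 0, 0, 0, 2, 0, 0, 0, 0, 0, 0, 3, 0, 0, 0, 0, 0, 0, 4, 0, 0, 0, 0, 0, 0, 4, 0, 0, 0]
}}

```text
time_s: 4.53
ee_pos: [0.5492, -0.0404, 0.1457]
tcp_rot: [0.998, -0.057, -0.001, -0.0]
wrist_force: [-2.3, 0.5, 2.1]
finger_gap: 0.0004
finger_force: 1.4
```

Call:
{"op": "move_arm", "data": {
  "plan": [0, 0, 0, 1, 0, 0, 0, 0, 0, 0, 2, 0, 0, 0, 0, 0, 0, 3, 0, 0, 0, 0, 0, 0, 3, 0, 0, 0]
}}

```text
time_s: 5.03
ee_pos: [0.5526, -0.0408, 0.1458]
tcp_rot: [0.998, -0.057, -0.0, -0.0]
wrist_force: [-5.2, 0.6, 4.1]
finger_gap: 0.0002
finger_force: 2.3
```

Call:
{"op": "move_arm", "data": {
  "plan": [0, 0, 0, 1, 0, 0, 0, 0, 0, 0, 2, 0, 0, 0, 0, 0, 0, 2, 0, 0, 0]
}}

```text
time_s: 5.4
ee_pos: [0.5547, -0.0411, 0.1457]
tcp_rot: [0.998, -0.057, 0.0, -0.0]
wrist_force: [-5.0, 0.1, 4.4]
finger_gap: 0.0
finger_force: 2.4
```

Call:
{"op": "move_arm", "data": {
  "plan": [0, 0, 0, 1, 0, 0, 0, 0, 0, 0, 1, 0, 0, 0]
}}

```text
time_s: 5.65
ee_pos: [0.5557, -0.0412, 0.1458]
tcp_rot: [0.998, -0.057, 0.0, 0.0]
wrist_force: [-4.9, 0.5, 3.4]
finger_gap: 0.0005
finger_force: 2.4
```

Call:
{"op": "move_arm", "data": {
  "plan": [0, 0, 0, 1, 0, 0, 0, 0, 0, 0, 2, 0, 0, 0, 0, 0, 0, 2, 0, 0, 0]
}}

```text
time_s: 6.02
ee_pos: [0.5576, -0.0414, 0.1457]
tcp_rot: [0.998, -0.057, -0.0, -0.0]
wrist_force: [-4.1, 0.9, 3.3]
finger_gap: 0.0004
finger_force: 2.4
```

Call:
{"op": "move_arm", "data": {
  "plan": [0, 0, 0, 1, 0, 0, 0, 0, 0, 0, 2, 0, 0, 0, 0, 0, 0, 2, 0, 0, 0]
}}

```text
time_s: 6.4
ee_pos: [0.5586, -0.0415, 0.1457]
tcp_rot: [0.998, -0.057, -0.001, -0.0]
wrist_force: [-9.0, 1.2, 6.5]
finger_gap: 0.0004
finger_force: 4.0
```

Call:
{"op": "move_arm", "data": {
  "plan": [0, 0, 0, 0.5, 0, 0, 0, 0, 0, 0, 1, 0, 0, 0, 0, 0, 0, 1, 0, 0, 0]
}}

```text
time_s: 6.78
ee_pos: [0.5589, -0.0416, 0.1457]
tcp_rot: [0.998, -0.057, -0.002, -0.0]
wrist_force: [-9.9, 1.4, 7.4]
finger_gap: 0.0005
finger_force: 5.1
```

Call:
{"op": "move_arm", "data": {
  "plan": [0, 0, 0, 0.5, 0, 0, 0, 0, 0, 0, 1.2, 0, 0, 0, 0, 0, 0, 1.2, 0, 0, 0]
}}

```text
time_s: 7.15
ee_pos: [0.5593, -0.0416, 0.1457]
tcp_rot: [0.998, -0.057, -0.003, -0.0]
wrist_force: [-12.4, 1.3, 9.9]
finger_gap: 0.0005
finger_force: 6.4
```

Call:
{"op": "move_arm", "data": {
  "plan": [0, 0, 0, -15, 0, 0, 0, 0, 0, 0, -40, 0, 0, 0, 0, 0, 0, -70, 0, 0, 0, 0, 0, 0, -105, 0, 0, 0, 0, 0, 0, -140, 0, 0, 0, 0, 0, 0, -140, 0, -20, 0, 0, 0, 0, -140, 0, -60, 0, 0, 0, 0, -140, 0, -60, 0]
}}

```text
time_s: 8.15
ee_pos: [0.4259, -0.0265, 0.2092]
tcp_rot: [0.998, -0.057, 0.005, 0.0]
wrist_force: [0.8, 0.5, -0.8]
finger_gap: 0.0007
finger_force: 0.0
```

```bash
python3 - <<'E'
from h import *
s=get_state();print(sh(s['ee_pos']),s['wrist_force'],s['time_s'])
print(goal(-.213,.3275,.2),goal(-.213,.3275,.038))
im,d=read_camera('side');cv2.imwrite('pics/s2.png',cv2.resize(im[150:270,190:330,::-1],None,fx=5,fy=5,interpolation=2))
E
```

```text
[-0.18117718 -0.00098637  0.20921471] [ 0.75754082  0.50245866 -0.79826983] 8.15
(array([ 0.  , -0.01,  0.  ]), array([ -31.8, -328.5,    8.9])) (array([ 0.  , -0.01,  0.  ]), array([ -33.4, -328.5,  170.9]))
```

View pics/s2.png

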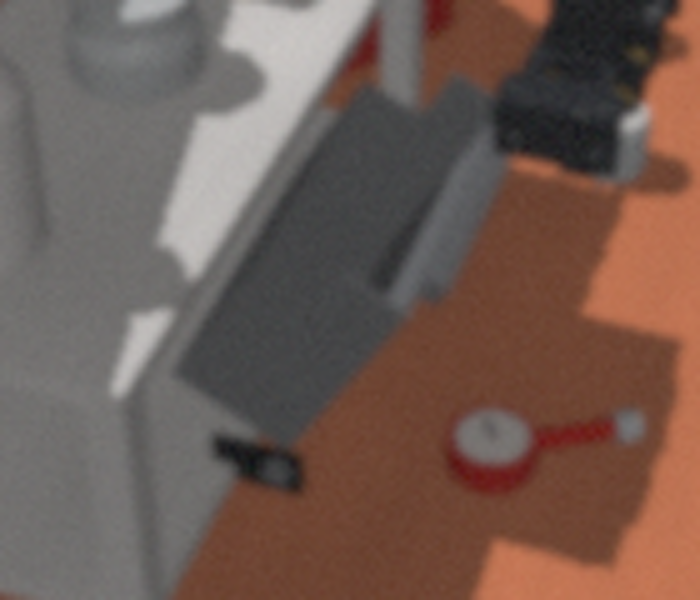

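The bin has sprung open, with the tab at about (450,220) in the crop. Next is the socket.

Call:
{"op": "move_arm", "data": {
  "plan": [0, 0, 0, -32, -60, 9, 1, 0, 0, 0, -32, -120, 9, 1, 0, 0, 0, -32, -180, 9, 1, 0, 0, 0, -32, -240, 9, 1, 0, 0, 0, -32, -300, 9, 1, 0, 0, 0, -32, -328, 9, 1, 0, 0, 0, -32, -328, 60, 1, 0, 0, 0, -32, -328, 75, 1, 0, 0, 0, -32, -328, 75, 1, 0, 0, 0, -32, -328, 75, 1, 0, 0, 0, -32, -328, 75, 1]
}}

```text
time_s: 9.57
ee_pos: [0.4292, 0.3038, 0.1325]
tcp_rot: [0.998, -0.057, 0.001, -0.001]
wrist_force: [-0.1, 0.2, -0.3]
finger_gap: 0.088
finger_force: 0.0
```

```bash
python3 - <<'E'
from h import *
s=get_state();print(sh(s['ee_pos']),s['wrist_force'],s['time_s'],s['finger_gap'])
print(goal(-.213,.3275,.038))
im,d=read_camera('side');cv2.imwrite('pics/s3.png',cv2.resize(im[230:350,220:360,::-1],None,fx=5,fy=5,interpolation=2))
E
```

```text
[-0.2153102   0.32754003  0.13252291] [-0.11481559  0.21063487 -0.33247632] 9.575 0.08797751789009259
(array([-0.002, -0.003, -0.   ]), array([ 2.1,  0.2, 94.5]))
```

View pics/s3.png

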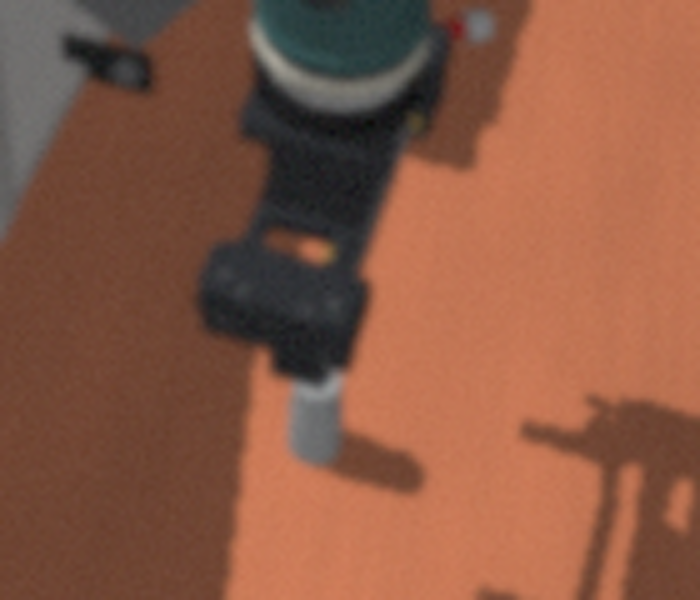

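The gripper straddles the socket, whose base is at (315,460) in the crop, so I'll lower, grip and lift.

Call:
{"op": "move_arm", "data": {
  "plan": [0, 0, 0, 2, 0, 40, 1, 0, 0, 0, 2, 0, 80, 1, 0, 0, 0, 2, 0, 94, 1, 0, 0, 0, 2, 0, 94, 1, 0, 0, 0, 2, 0, 94, 1, 0, 0, 0, 2, 0, 94, 0, 0, 0, 0, 2, 0, 94, 0, 0, 0, 0, 2, 0, 94, 0, 0, 0, 0, 2, 0, 94, 0, 0, 0, 0, 2, 0, 94, 0, 0, 0, 0, 2, 0, 94, 0, 0, 0, 0, 2, 0, 94, 0, 0, 0, 0, 2, 0, 60, 0, 0, 0, 0, 2, 0, 0, 0, 0, 0, 0, 2, 0, -60, 0, 0, 0, 0, 2, 0, -120, 0, 0, 0, 0, 2, 0, -120, 0, 0, 0, 0, 2, 0, -120, 0]
}}

```text
time_s: 11.88
ee_pos: [0.4291, 0.3027, 0.2496]
tcp_rot: [0.998, -0.057, -0.001, 0.001]
wrist_force: [-0.2, -0.3, -2.9]
finger_gap: 0.0245
finger_force: 28.6
```

```bash
python3 - <<'E'
from h import *
for g in((-.124,.0,.255,.6),(-.0198,0,.0987,.6)):print(goal(*g))
E
```

```text
(array([0.001, 0.601, 0.001]), array([ 91.1, 326.5,  -5.2]))
(array([0.001, 0.601, 0.001]), array([195.5, 326.4, 151. ]))
```

Call:
{"op": "move_arm", "data": {
  "plan": [0, 0, 0, 10, 50, -5, 0, 0, 0, 0, 20, 100, -5, 0, 0, 0.1, 0, 40, 150, -5, 0, 0, 0.2, 0, 60, 200, -5, 0, 0, 0.35, 0, 80, 250, -5, 0, 0, 0.5, 0, 91, 300, -5, 0, 0, 0.6, 0, 91, 326, -5, 0, 0, 0.6, 0, 91, 326, -5, 0, 0, 0.6, 0, 91, 326, -5, 0, 0, 0.6, 0, 91, 326, -5, 0, 0, 0.6, 0, 91, 326, -5, 0]
}}

```text
time_s: 13.25
ee_pos: [0.4842, -0.0301, 0.256]
tcp_rot: [0.954, -0.053, 0.295, 0.016]
wrist_force: [-0.2, -0.6, -2.1]
finger_gap: 0.0249
finger_force: 28.8
```

```bash
python3 - <<'E'
from h import *
s=get_state();print(sh(s['ee_pos']),s['wrist_force'],s['time_s'],s['finger_gap'])
print(goal(-.0198,0,.0987,.6))
im,d=read_camera('side');cv2.imwrite('pics/s4.png',cv2.resize(im[120:260,170:330,::-1],None,fx=4,fy=4,interpolation=2))
im,d=read_camera('top');C=cloud('top',d)-S;C=C@RS.as_matrix()
m=(C[...,0]<.0)&(C[...,0]>-.16)&(abs(C[...,1])<.13)&(C[...,2]>.08)&(C[...,2]<.2)&((C[...,1])>.02)
P=C[m]; 
for lo in np.arange(-.15,0,.006):
    q=P[(P[:,0]>=lo)&(P[:,0]<lo+.006)]
    if len(q):print(lo.round(3),len(q),q[:,2].max().round(3),np.median(q[:,2]).round(3),q[:,1].max().round(3))
E
```

```text
[-0.12284134  0.00204988  0.2560228 ] [-0.23087125 -0.64457416 -2.10534027] 13.25 0.02487719533335029
(array([-0.001,  0.001,  0.002]), array([ -3.7,   2.3, 188. ]))
-0.132 16 0.159 0.15 0.072
-0.126 26 0.159 0.154 0.073
-0.12 42 0.163 0.158 0.111
-0.114 58 0.164 0.155 0.112
-0.108 57 0.169 0.145 0.112
-0.102 56 0.177 0.136 0.113
-0.096 52 0.176 0.127 0.11
-0.09 56 0.186 0.118 0.11
-0.084 53 0.178 0.109 0.111
-0.078 54 0.178 0.102 0.113
-0.072 51 0.165 0.092 0.112
-0.066 42 0.157 0.084 0.113
-0.06 5 0.146 0.117 0.11
-0.054 5 0.148 0.137 0.111
-0.048 6 0.151 0.145 0.112
-0.042 6 0.154 0.15 0.112
-0.036 5 0.158 0.153 0.113
-0.03 5 0.163 0.139 0.11
-0.024 41 0.17 0.166 0.111
-0.018 53 0.17 0.164 0.112
-0.012 47 0.162 0.156 0.113
-0.006 48 0.153 0.146 0.111
```

View pics/s4.png

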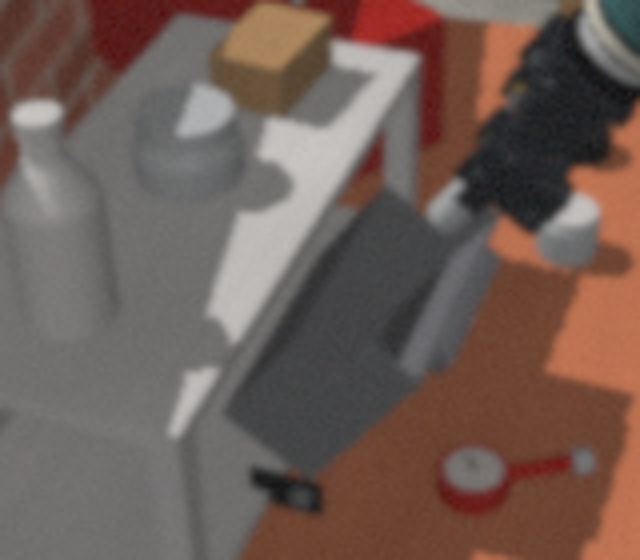

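The held socket is above the bin mouth at about (450,210), and the top depth agrees with the bin model. I'll lower it along the bin's axis.

Call:
{"op": "move_arm", "data": {
  "plan": [0, 0, 0, -3, 2, 25, 0, 0, 0, 0, -3, 2, 50, 0, 0, 0, 0, -3, 2, 75, 0, 0, 0, 0, -3, 2, 100, 0, 0, 0, 0, -3, 2, 120, 0, 0, 0, 0, -3, 2, 140, 0, 0, 0, 0, -3, 2, 150, 0, 0, 0, 0, -3, 2, 160, 0, 0, 0, 0, -3, 2, 165, 0, 0, 0, 0, -3, 2, 170, 0, 0, 0, 0, -3, 2, 175, 0, 0, 0, 0, -3, 2, 175, 0, 0, 0, 0, -3, 2, 175, 0]
}}

```text
time_s: 14.98
ee_pos: [0.579, -0.0439, 0.1097]
tcp_rot: [0.954, -0.054, 0.295, 0.017]
wrist_force: [-0.2, -0.3, -2.3]
finger_gap: 0.0247
finger_force: 28.8
```

```bash
python3 - <<'E'
from h import *
s=get_state();print(sh(s['ee_pos']),s['wrist_force'],s['moment'],s['time_s'],s['finger_gap'])
print(goal(-.0198,0,.0987,.6))
E
```

```text
[-0.02710311 -0.00094808  0.1097209 ] [-0.17520442 -0.26810525 -2.34576895] [ 0.0977611   0.46224317 -0.02014128] 14.975 0.024741564800166524
(array([-0., -0.,  0.]), array([-0.2, -0.9, 13.2]))
```

Call:
{"op": "move_arm", "data": {
  "plan": [0, 0, 0, 0, 0, 3, 0, 0, 0, 0, 0, 0, 6, 0, 0, 0, 0, 0, 0, 9, 0, 0, 0, 0, 0, 0, 12, 0, 0, 0, 0, 0, 0, 13, 0, 0, 0, 0, 0, 0, 13, 0]
}}

```text
time_s: 15.72
ee_pos: [0.5862, -0.0447, 0.0987]
tcp_rot: [0.954, -0.054, 0.295, 0.017]
wrist_force: [-0.1, 0.1, -2.0]
finger_gap: 0.0245
finger_force: 28.8
```

Call:
{"op": "move_arm", "data": {
  "plan": [0, 0, 0, 0, 0, 2, 0, 0, 0, 0, 0, 0, 3, 0, 0, 0, 0, 0, 0, 3, 0]
}}

```text
time_s: 16.1
ee_pos: [0.5879, -0.0449, 0.0963]
tcp_rot: [0.954, -0.054, 0.295, 0.017]
wrist_force: [0.6, -0.2, -2.4]
finger_gap: 0.0243
finger_force: 28.8
```

Call:
{"op": "move_arm", "data": {
  "plan": [0, 0, 0, -2, 0, 0, 0, 0, 0, 0, -4, 0, 0, 0, 0, 0, 0, -4, 0, 2, 0, 0, 0, 0, -4, 0, 4, 0, 0, 0, 0, -4, 0, 4, 0]
}}

```text
time_s: 16.73
ee_pos: [0.5869, -0.0447, 0.0906]
tcp_rot: [0.954, -0.054, 0.295, 0.017]
wrist_force: [-0.9, -0.2, -2.4]
finger_gap: 0.0251
finger_force: 28.8
```

Call:
{"op": "move_arm", "data": {
  "plan": [0, 0, 0, 0, 0, 1.5, 0, 0, 0, 0, 0, 0, 3, 0, 0, 0, 0, 0, 0, 3, 0]
}}

```text
time_s: 17.1
ee_pos: [0.5886, -0.0449, 0.0882]
tcp_rot: [0.954, -0.054, 0.295, 0.017]
wrist_force: [-0.7, -0.8, -2.7]
finger_gap: 0.0247
finger_force: 28.8
```

Call:
{"op": "move_arm", "data": {
  "plan": [0, 0, 0, 0, 0, 0, 0.65, 0, 0, 0, 0, 0, 0, 0.65, 0, 0, 0, 0, 0, 0, 0.65, 0, 0, 0, 0, 0, 0, 0.65, 0, 0, 0, 0, 0, 0, 0.65, 0, 0, 0, 0, 0, -10, 0.65, 0, 0, 0, 0, 0, -30, 0.65, 0, 0, 0, 0, 0, -60, 0.65, 0, 0, 0, 0, 0, -100, 0.65, 0, 0, 0, 0, 0, -150, 0.65, 0, 0, 0, 0, 0, -200, 0.65, 0, 0, 0, 0, 0, -230, 0.65, 0, 0, 0, 0, 0, -230, 0.5, 0, 0, 0, 0, 0, -230, 0.3]
}}

```text
time_s: 18.85
ee_pos: [0.4592, -0.0302, 0.2772]
tcp_rot: [0.954, -0.054, 0.295, 0.017]
wrist_force: [-0.3, 0.4, 0.1]
finger_gap: 0.039
finger_force: 0.0
```

```bash
python3 - <<'E'
from h import *
s=get_state();print(sh(s['ee_pos']),s['wrist_force'],s['time_s'],s['finger_gap'])
print(goal(-.175,0,.25),goal(-.175,0,.114))
im,d=read_camera('side');im2,d=read_camera('top')
a=cv2.resize(im[150:270,190:330,::-1],(466,400),interpolation=2);b=cv2.resize(im2[150:250,220:320,::-1],(330,400),interpolation=2)
cv2.imwrite('pics/s5.png',np.hstack([a,b]))
E
```

```text
[-0.14765462 -0.0009558   0.27722735] [-0.28459663  0.43016394  0.10542073] 18.85 0.038998368325426684
(array([-0.   , -0.599,  0.   ]), array([-37.9,  -1. ,   7.1])) (array([-0.   , -0.599,  0.   ]), array([-114.6,   -1. ,  119.4]))
```

View pics/s5.png

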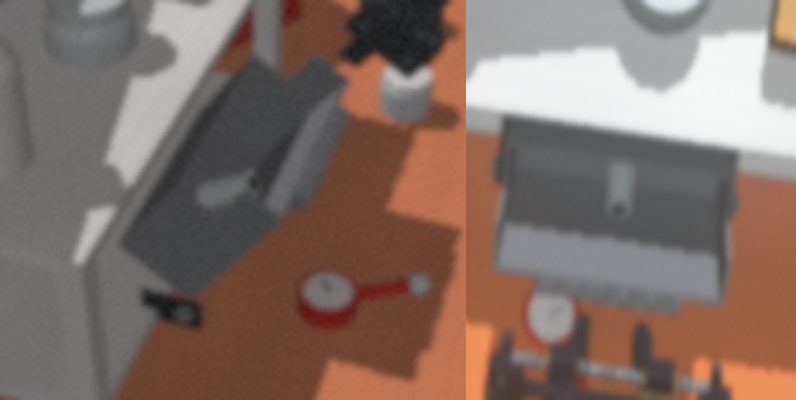

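The socket now sits in the bin, at (620,185) in the top part of the picture. I'll straighten the tool, shut the fingers and come down in front of the tab.

Call:
{"op": "move_arm", "data": {
  "plan": [0, -0.15, 0, -38, -1, 7, 0, 0, -0.3, 0, -38, -1, 7, 0, 0, -0.45, 0, -38, -1, 7, 0, 0, -0.6, 0, -38, -1, 7, 0, 0, -0.6, 0, -38, -1, 7, 0, 0, -0.6, 0, -60, -1, 40, 0, 0, -0.6, 0, -85, -1, 80, 0, 0, -0.6, 0, -114, -1, 119, 0, 0, -0.6, 0, -114, -1, 119, 0, 0, -0.6, 0, -114, -1, 119, 0, 0, -0.6, 0, -114, -1, 119, 0, 0, -0.6, 0, -114, -1, 119, 0]
}}

```text
time_s: 20.45
ee_pos: [0.4345, -0.0264, 0.1175]
tcp_rot: [0.998, -0.057, 0.002, 0.0]
wrist_force: [-0.1, 0.1, -0.3]
finger_gap: 0.0011
finger_force: 0.0
```

```bash
python3 - <<'E'
from h import *
s=get_state();print(sh(s['ee_pos']),s['wrist_force'],s['time_s'],s['finger_gap'])
print(goal(-.14,0,.114),goal(-.066,0,.146))
E
```

```text
[-1.72623586e-01  4.75403850e-05  1.17535048e-01] [-0.10818893  0.08991096 -0.34742305] 20.45 0.0010510289156976623
(array([ 0.   , -0.004,  0.   ]), array([32.6,  0.1,  3.7])) (array([ 0.   , -0.004,  0.   ]), array([ 1.067e+02,  1.000e-01, -2.800e+01]))
```

Call:
{"op": "move_arm", "data": {
  "plan": [0, 0, 0, 5, 0, 3, 0, 0, 0, 0, 10, 0, 4, 0, 0, 0, 0, 15, 0, 4, 0, 0, 0, 0, 20, 0, 4, 0, 0, 0, 0, 25, 0, 4, 0, 0, 0, 0, 29, 0, 4, 0, 0, 0, 0, 33, 0, 4, 0, 0, 0, 0, 36, 0, 3, 0, 0, 0, 0, 40, 0, 1, 0, 0, 0, 0, 43, 0, -1, 0]
}}

```text
time_s: 21.7
ee_pos: [0.4722, -0.0307, 0.1163]
tcp_rot: [0.998, -0.056, -0.004, -0.0]
wrist_force: [-12.1, 1.7, 10.1]
finger_gap: 0.0003
finger_force: 5.8
```

```bash
python3 - <<'E'
from h import *
s=get_state();print(sh(s['ee_pos']),s['wrist_force'],s['time_s'],s['finger_force'])
print(goal(-.115,0,.127),goal(-.089,0,.139),goal(-.062,0,.146))
E
```

```text
[-1.34650054e-01  9.04530954e-05  1.16280978e-01] [-12.06787945   1.73589748  10.10586448] 21.7 5.757573768496513
(array([0.   , 0.008, 0.   ]), array([ 19.6,   0.1, -10.9])) (array([0.   , 0.008, 0.   ]), array([ 45.5,   0.1, -23.1])) (array([0.   , 0.008, 0.   ]), array([ 72.4,   0.1, -30.3]))
```

Call:
{"op": "move_arm", "data": {
  "plan": [0, 0, 0, 0, 0, 0, 0, 0, 0, 0, 0, 0, 0, 0]
}}

```text
time_s: 21.95
ee_pos: [0.4731, -0.0308, 0.1164]
tcp_rot: [0.998, -0.057, -0.003, -0.0]
wrist_force: [-9.6, 2.1, 8.4]
finger_gap: 0.0004
finger_force: 4.6
```

Call:
{"op": "move_arm", "data": {
  "plan": [0, 0, 0, 1, 0, 0, 0, 0, 0, 0, 2, 0, -1, 0, 0, 0, 0, 4, 0, -3, 0, 0, 0, 0, 6, 0, -4, 0, 0, 0, 0, 8, 0, -5, 0, 0, 0, 0, 10, 0, -6, 0, 0, 0, 0, 12, 0, -7, 0, 0, 0, 0, 14, 0, -8, 0, 0, 0, 0, 16, 0, -9, 0, 0, 0, 0, 18, 0, -10, 0]
}}

```text
time_s: 23.2
ee_pos: [0.4917, -0.0329, 0.1265]
tcp_rot: [0.998, -0.057, -0.002, -0.0]
wrist_force: [-6.0, 1.0, 5.8]
finger_gap: 0.0007
finger_force: 3.5
```

Call:
{"op": "move_arm", "data": {
  "plan": [0, 0, 0, 2, 0, -1, 0, 0, 0, 0, 4, 0, -2, 0, 0, 0, 0, 6, 0, -3, 0, 0, 0, 0, 8, 0, -4, 0, 0, 0, 0, 10, 0, -5, 0, 0, 0, 0, 12, 0, -6, 0, 0, 0, 0, 14, 0, -7, 0, 0, 0, 0, 16, 0, -8, 0, 0, 0, 0, 18, 0, -9, 0, 0, 0, 0, 20, 0, -10, 0, 0, 0, 0, 22, 0, -11, 0, 0, 0, 0, 24, 0, -12, 0, 0, 0, 0, 26, 0, -13, 0, 0, 0, 0, 28, 0, -14, 0, 0, 0, 0, 30, 0, -14, 0, 0, 0, 0, 32, 0, -15, 0, 0, 0, 0, 34, 0, -15, 0, 0, 0, 0, 36, 0, -16, 0, 0, 0, 0, 38, 0, -17, 0, 0, 0, 0, 40, 0, -17, 0]
}}

```text
time_s: 25.7
ee_pos: [0.5334, -0.0377, 0.1436]
tcp_rot: [0.998, -0.057, -0.0, -0.0]
wrist_force: [-4.4, 0.5, 0.7]
finger_gap: 0.0002
finger_force: 2.0
```

Call:
{"op": "move_arm", "data": {
  "plan": [0, 0, 0, 2, 0, -1, 0, 0, 0, 0, 4, 0, -1, 0, 0, 0, 0, 6, 0, -2, 0, 0, 0, 0, 8, 0, -2, 0, 0, 0, 0, 10, 0, -3, 0, 0, 0, 0, 12, 0, -3, 0, 0, 0, 0, 14, 0, -3, 0, 0, 0, 0, 16, 0, -3, 0, 0, 0, 0, 18, 0, -3, 0, 0, 0, 0, 18, 0, -3, 0, 0, 0, 0, 18, 0, -3, 0]
}}

```text
time_s: 27.08
ee_pos: [0.5515, -0.0397, 0.1469]
tcp_rot: [0.998, -0.057, 0.0, 0.0]
wrist_force: [-4.6, 0.7, 3.2]
finger_gap: 0.0005
finger_force: 2.0
```

Call:
{"op": "move_arm", "data": {
  "plan": [0, 0, 0, 1, 0, 0, 0, 0, 0, 0, 2, 0, 0, 0, 0, 0, 0, 3, 0, 0, 0, 0, 0, 0, 4, 0, 0, 0, 0, 0, 0, 5, 0, 0, 0, 0, 0, 0, 6, 0, 0, 0, 0, 0, 0, 6, 0, 0, 0]
}}

```text
time_s: 27.95
ee_pos: [0.5572, -0.0404, 0.1466]
tcp_rot: [0.998, -0.057, 0.0, -0.0]
wrist_force: [-4.8, 0.9, 3.0]
finger_gap: 0.0008
finger_force: 1.9
```

Call:
{"op": "move_arm", "data": {
  "plan": [0, 0, 0, 1, 0, 0, 0, 0, 0, 0, 2, 0, 0, 0, 0, 0, 0, 2, 0, 0, 0]
}}

```text
time_s: 28.32
ee_pos: [0.5585, -0.0405, 0.1465]
tcp_rot: [0.998, -0.057, -0.001, -0.0]
wrist_force: [-6.2, 2.0, 5.6]
finger_gap: 0.0004
finger_force: 3.2
```

Call:
{"op": "move_arm", "data": {
  "plan": [0, 0, 0, 0.7, 0, 0, 0, 0, 0, 0, 1.5, 0, 0, 0, 0, 0, 0, 1.5, 0, 0, 0]
}}

```text
time_s: 28.7
ee_pos: [0.559, -0.0406, 0.1465]
tcp_rot: [0.998, -0.057, -0.002, -0.0]
wrist_force: [-9.4, 0.9, 7.1]
finger_gap: 0.0006
finger_force: 4.8
```

Call:
{"op": "move_arm", "data": {
  "plan": [0, 0, 0, 0.7, 0, 0, 0, 0, 0, 0, 1.2, 0, 0, 0, 0, 0, 0, 1.2, 0, 0, 0]
}}

```text
time_s: 29.08
ee_pos: [0.5594, -0.0406, 0.1465]
tcp_rot: [0.998, -0.057, -0.003, -0.0]
wrist_force: [-12.4, 0.8, 9.0]
finger_gap: 0.0005
finger_force: 6.1
```

Call:
{"op": "move_arm", "data": {
  "plan": [0, 0, 0, -4, 0, 0, 0, 0, 0, 0, -8, 0, 0, 0, 0, 0, 0, -13, 0, 0, 0, 0, 0, 0, -20, 0, 0, 0, 0, 0, 0, -35, 0, 0, 0, 0, 0, 0, -60, 0, 0, 0, 0, 0, 0, -100, 0, 0, 0, 0, 0, 0, -140, 0, 0, 0, 0, 0, 0, -140, 0, -60, 0, 0, 0, 0, -140, 0, -60, 0, 0, 0, 0, -140, 0, -60, 0, 0, 0, 0, -140, 0, -60, 0]
}}

```text
time_s: 30.58
ee_pos: [0.4221, -0.025, 0.2057]
tcp_rot: [0.998, -0.057, -0.001, -0.0]
wrist_force: [-0.3, -0.3, 0.6]
finger_gap: 0.0004
finger_force: 0.0
```

```bash
python3 - <<'E'
from h import *
s=get_state();print(sh(s['ee_pos']),s['wrist_force'],s['time_s'])
im,d=read_camera('side');im2,d=read_camera('top')
a=cv2.resize(im[150:270,190:330,::-1],(466,400),interpolation=2);b=cv2.resize(im2[150:250,220:320,::-1],(330,400),interpolation=2)
cv2.imwrite('pics/s6.png',np.hstack([a,b]))
E
```

```text
[-1.85048251e-01  3.26522667e-05  2.05744309e-01] [-0.26510107 -0.26862415  0.61047518] 30.575
```

View pics/s6.png

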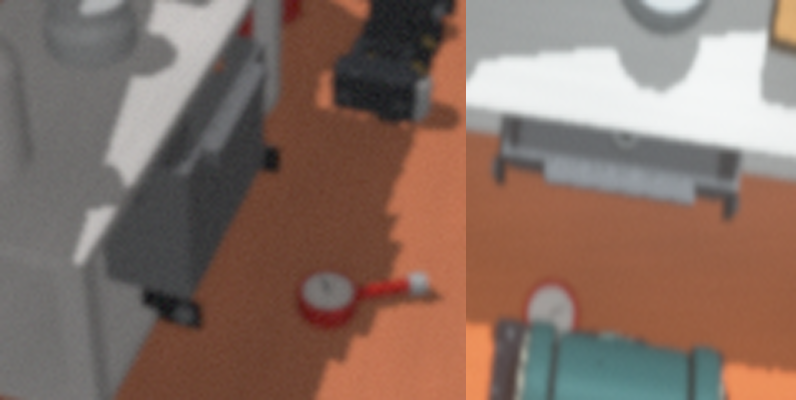

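The bin is shut and staying shut 1 s after the fingers left it. The socket is visible inside at (625,138), and the gauge hasn't moved.

```bash
python3 -c "
from workcell import *
print(job_done())"
```

```text
the job is handed in; nothing more can be done
None
```

The socket is in the grey bin, lowered in along the bin's slope, and the bin is latched shut; tab forces read at most about 16 N, the gauge, tin and shelf items in view had not moved, and I handed the job in at about 31 s.

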